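# Set a brass blank on edge in the drilling jig and bring its mark under the bit

### The arm

A 6-joint arm with a two-finger parallel gripper is mounted at the origin on the work surface. World frame = base frame: x ahead of the robot, y to its left, z up, the work surface at z = 0. Lengths are in m, angles in rad, forces in N, time in s.
With the tool pointing down it reaches from about 0.35 to 0.975 m from the base axis. Payload 7.1 kg.
Tool frame: the origin (TCP) lies on the centre line of the jaws, within the pads' length; the fingertips stand 11 mm ahead of it and the grasp point (between the pads) lies 8 mm behind it; z points along the fingers, y is the line along which they close (so a half turn about z gives the same grasp; the last joint's range is limited). The gripper opens to 88 mm and grips with 3 to 60 N. Pads are 20 mm wide; open, the fingers measure 115 mm over their backs; the gripper's body (75 mm by 178 mm) begins 61 mm behind the grasp point.
Start: joints at [1.208, 0.423, 1.63, -0, 1.089, -0.019], TCP at [0.211, 0.588, 0.234] pointing down, gripper open.
Joint ranges: [-3, 3], [-0.9, 2.11], [0.09, 2.58], [-1.31, 4.45], [0.11, 2.69], [-2.54, 2.54]. Speed limits (rad/s): [2.39, 2.39, 3.01, 3.14, 3.14, 3.14].

### API

Orientations are given as a unit quaternion [x, y, z, w].
In Python, from station import * gives the robot as it stands.
- The arm moves only by the tool carry_out, never from a script. Its argument "targets" is text: rows parted by semicolons, each of 5 numbers parted by spaces: the shift along the tool's x, y, z normalised to -1 to 1, where 1 is 0.05 m, then the turn about the tool's z normalised to -1 to 1, where 1 is 6 degrees, then the opening, from 0 (shut) to 1 (fully open). In form: tx ty tz twist gripper; .... A call has 1 to 8 rows; each row shifts and turns the commanded pose from where the row before left it, along the tool's axes as they then stand; what a row does not reach is not made up. A row lasts 1/10 s, in which the tool goes at most 50 mm and 8.59 degrees, less where a joint would pass 70% of its speed; a pose out of reach is approached as far as the arm can. A call with a number of a shift or a turn outside -1 to 1 is refused whole. A call with a gripper value outside its range is refused whole. The fingers move at their own pace and stop on an object; "force" is the grip in N (left out, the last holds). Time passes only in rows, so rows that do not move let the fingers close. It gives the time, the measured TCP pose, the force, the opening and the grip force at its end, in the units of the state.
- get_state(): the state, without advancing time (a new reading comes with each control period).
- capture(name): name is "scene" or "top"; returns (picture, depth): 400x640x3 uint8, blue, green, red; 400x640 float32, m along the optical axis (not along the pixel's ray), 0 where there is no reading.
- camera_info(name): a dict with "mtx" (3x3 intrinsics, pixels), "rvec" (rotation vector, rad) and "tvec" (3), from world to camera coordinates, as OpenCV has them. Camera axes: x right, y down, z forward; pixel columns grow to the right and rows downward; lengths in m; the calibration is good to about 2 mm. A picture is of the moment at which its call begins. camera_info takes no time and is no camera call.
- job_done(): hands the job in; it is judged then, once.
Trained networks look in the newest picture that a camera, given by its name, has taken for a name from the list of things; names that differ only in an ending like _2 or _b are one class to them, and where a whole thing is asked for, a point or a joint stands for the part that bears it (a point fixed in the world has none). Each returns a list of dicts, best first, with "p" (0 to 1); they miss things now and then, are a little off and sometimes report something else, mostly with a low value. They report only what shows in the picture. A call takes as long as a camera call. They do not tell look-alikes from the thing itself.
- search_frame(camera, name): "point" ([column, row] in pixels, amid what is visible of it).
The state is a dict: "clock": time; "joint_pos": joint angles; "qvel": joint speeds; "joint_torque": joint torques, N m; "tool_pos": TCP position; "ee_rot": TCP orientation; "wrist_force": force on the tool from outside, world axes, zero at the start; "wrist_torque": the same for the moment, N m; "grip_width": opening from 0.0 (shut) to 1.0 (fully open); "grasp_force": force on a finger pad.
Only numpy, scipy, OpenCV 4.12 (cv2) and the standard library are available. Lean on these libraries where they do the work, as an engineer would, in place of code of your own. Each camera call takes 0.05 s, during which the arm holds its last target. There are 200 camera calls.

### The job

Stand the brass blank on edge in the slot of the sliding drilling jig, marked edge up and fully down on the slot floor, then slide the jig until the punch mark sits directly under the tip of the drill bit. Let nothing touch the drill bit, and leave the jar, the bangle and the steel block where they are.

Things in the scene. Friction and masses are not known exactly. Their poses are not given: they have to be found in the camera images.
- blank: Brass blank 44 x 64 x 14 mm, 330 g. Starts flat on the rest, ends overhanging 7 mm. Origin: centre of the 44 x 64 face that is underneath at the start; x (44 mm) points to the marked long edge, y along the 64 mm, z through the 14 mm. Marked edge: the 64 x 14 face at x = +22 mm; a dark 20 mm line on both big faces runs to it. It stands by itself on its other long edge, 44 mm high.
- blank_mark (a point): Punch mark, a dark 7 mm dot on the marked edge of the blank, 14 mm from the middle of its length: at (22, 14, 7) mm in the blank's frame.
- rest: Fixed dark hardwood block under the blank, 36 x 50 x 26 mm high (x, y, z). Origin: centre of its underside on the bench. The bench between the rest and the drill's bed is clear.
- jig_slot (a point): Centre of the steel jig's slot floor, 22 mm above the bench. y: along slot and slide, away from the drill to the handle; x: across; z up. Slot 16 mm wide (x), 67 mm long (y). Side walls rise 20 mm above the floor, outer faces 24 mm from the middle; the closed ends, 14 mm thick, rise 40 mm: no room for fingers at a seated blank's ends. Foot plate 80 mm wide.
- jig (a joint): Slide of the jig along the drill's bed, in m: 0 is pulled out farthest from the drill; it grows to 0.19 as the jig moves along the slot's -y towards and under the bit. It stays where it is left (about 2 N of friction).
- jig_handle (a point): Grip point on the jig's upright handle, 145 mm from the slot centre along +y of jig_slot. The handle is a black vertical round grip 22 mm in diameter from 38 to 80 mm above the bench; this point is on its axis, 64 mm above the bench.
- bit: 5 mm drill bit of the fixed grey bench drill. Origin: its tip, 76 mm above the bench, pointing down (a seated blank passes 10 mm below); axes as jig_slot's. Chuck 28 mm wide from 98 mm up, motor 56 mm wide to 250 mm; the head arm runs along -y to a column 125 mm away. The bed, 110 mm wide, 10 mm high, reaches from y = -145 to +355 mm.
- jar: Loose closed amber glass jar, 48 mm diameter, 62 mm high; origin at the centre of its underside. Leave alone.
- bangle: Loose steel bangle lying flat, 64 mm outside diameter, 12 mm high; origin at the centre of its underside. Leave alone.
- punch_block: Loose 50 mm dark steel cube with round hollows (dapping block), 0.9 kg; origin at the centre of its underside. Leave alone.
Things that resemble listed ones, but are neither listed nor needed, are in the scene too. Several things have the shape of the blank; the one meant has the colours described above.

How it is judged:
By the outcome, as a careful person would: the job done as asked, in the order asked, and still so for the second after the job is handed in, with the robot touching nothing.
It also fails if it takes over 64 s, if anything falls off the work surface, if the arm or the gripper's body presses on something with over 40 N, if the wrist force passes 120 N, or if a joint passes its speed limit or range.

## Working session

There is one attempt and no reset: what is moved stays moved. The work goes in short steps, Python scripts to look and compute and a tool call to move; the robot and the scene stay as the last step left them, time stands still between calls to the robot, and variables do not carry over. Pictures are saved under pics/ and viewed, at most 10 in all, crops included, and the job is handed in when it is done.

Besides the shell and the picture viewer there is one more tool, called after "Call:" by a JSON object that holds its "name" and its "arguments". carry_out: Moves the arm, as the interface text tells. Its arguments: {"type":"object","properties":{"targets":{"type":"string"},"force":{"type":"number"}},"required":["targets"]}

```bash
mkdir -p pics; ls; cat > h.py <<'E'
from station import *
import numpy as np, cv2
def cam(n):
    c=camera_info(n); R=cv2.Rodrigues(np.array(c["rvec"],float))[0]
    return np.array(c["mtx"],float),R,np.array(c["tvec"],float).ravel()
def world(n,u,v,d):
    K,R,t=cam(n); p=np.linalg.inv(K)@np.stack([np.ravel(u),np.ravel(v),np.ones(np.size(u))])*np.ravel(d)
    return (R.T@(p-t[:,None])).T
def cloud(n,D):
    v,u=np.mgrid[0:D.shape[0],0:D.shape[1]]
    return world(n,u,v,D).reshape(D.shape+(3,))
def proj(n,P):
    K,R,t=cam(n); q=(R@np.atleast_2d(P).T+t[:,None]); q=K@q; return (q[:2]/q[2]).T
def onplane(n,u,v,z):
    K,R,t=cam(n); r=R.T@np.linalg.inv(K)@np.array([u,v,1.]); o=-R.T@t
    return o+r*(z-o[2])/r[2]
E
python3 - <<'E'
from h import *
for n in("scene","top"):
    I,D=capture(n); cv2.imwrite(f"pics/{n}0.png",I); np.savez(f"{n}0.npz",I=I,D=D)
    K,R,t=cam(n); print(n,K[0,0],K[1,1],"cam at",(-R.T@t).round(3),"zdir",R[2].round(3))
    for k in("blank","blank_mark","rest","jig_slot","jig","jig_handle","bit","jar","bangle","punch_block"):
        for r in search_frame(n,k)[:3]:
            u,v=r["point"]; d=D[int(v),int(u)]
            print(k,round(r["p"],2),np.round(r["point"],1),world(n,u,v,d).round(3)[0] if d>0 else None)
print(get_state())
E
```

```text
pics
scene 496.411250442876 496.411250442876 cam at [1.398 0.647 0.805] zdir [-0.647 -0.503 -0.572]
blank 0.93 [443.9 250.5] [0.532 0.331 0.04 ]
blank 0.92 [472.7 242.5] [0.431 0.363 0.013]
blank 0.74 [426.2 234. ] [0.475 0.258 0.016]
blank_mark 0.72 [445.1 253.5] [0.542 0.339 0.042]
blank_mark 0.6 [427.9 233.4] [0.469 0.259 0.014]
rest 0.46 [442.6 264.3] [0.547 0.34  0.012]
jig_slot 0.62 [293.8 188.5] [ 0.552 -0.113  0.041]
jig 0.86 [295.5 191.3] [ 0.549 -0.109  0.031]
jig_handle 0.6 [295.7 187.8] [ 0.547 -0.11   0.042]
jar 0.7 [293.5 242.4] [0.745 0.053 0.062]
jar 0.68 [295.9 189.2] [ 0.547 -0.109  0.037]
bangle 0.72 [329.2 272.1] [0.721 0.139 0.   ]
punch_block 0.76 [240.6 225.8] [ 0.761 -0.106  0.044]
top 449.94871606082404 449.94871606082404 cam at [0.442 0.023 1.21 ] zdir [ 0.146  0.011 -0.989]
blank 0.75 [235.7 256.1] [0.47  0.257 0.013]
blank 0.72 [193.2 267.1] [0.438 0.369 0.007]
blank 0.7 [206.4 226.7] [0.543 0.332 0.042]
blank_mark 0.93 [196.8 266.6] [0.439 0.358 0.013]
blank_mark 0.92 [235.5 260.2] [0.459 0.257 0.012]
blank_mark 0.83 [204.3 226.6] [0.543 0.338 0.041]
jig_
[... 340 characters left out ...]
k': 1.1, 'joint_pos': array([ 1.20801110e+00,  4.23109421e-01,  1.62988988e+00, -4.62634818e-06,
        1.08860246e+00, -1.90122133e-02]), 'qvel': array([-0.00121782, -0.00027643, -0.00058431,  0.00219864,  0.00022559,
       -0.00053107]), 'joint_torque': array([ 8.61257795e-04, -5.44586170e+01, -2.74048358e+01,  6.42706454e-02,
        1.69799267e-02, -3.25085512e-05]), 'tool_pos': array([0.21063108, 0.58842588, 0.23367316]), 'ee_rot': array([ 1.71040304e-01,  9.85264033e-01, -4.86071660e-06,  1.14799577e-06]), 'wrist_force': array([ 1.58943916, -0.82200104,  0.09614512]), 'wrist_torque': array([-0.04897225, -0.01300276, -0.00435387]), 'grasp_force': 0.0, 'grip_width': 0.9988625778859876}
```

```bash
python3 - <<'E'
import cv2
I=cv2.imread("pics/scene0.png"); J=cv2.imread("pics/top0.png")
cv2.imwrite("pics/sA.png",cv2.resize(I[130:330,200:520],(800,500),interpolation=cv2.INTER_CUBIC))
cv2.imwrite("pics/tA.png",cv2.resize(J[120:300,160:480],(800,450),interpolation=cv2.INTER_CUBIC))
E
```

```text
(no output)
```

View pics/sA.png

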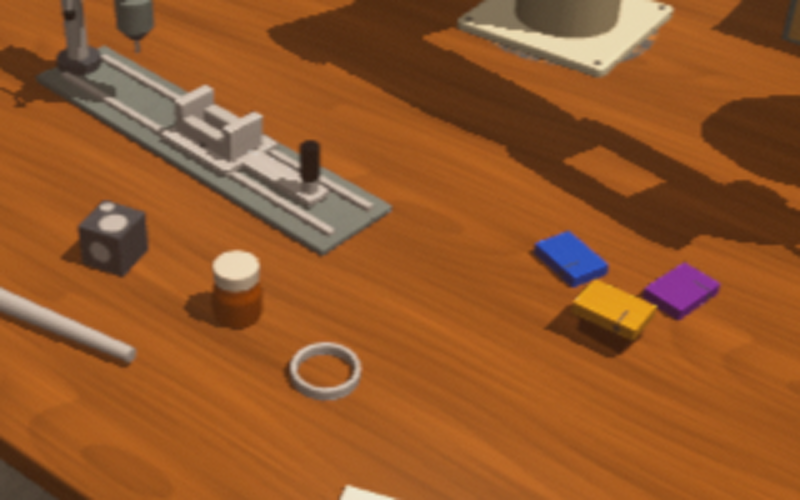

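View pics/tA.png

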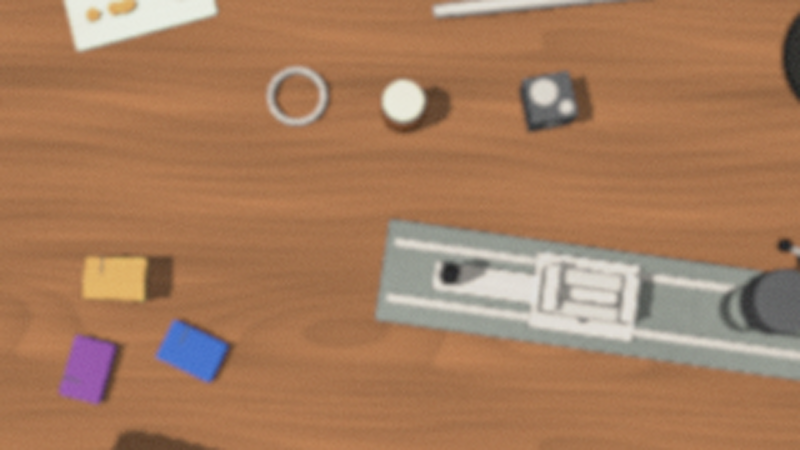

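The yellow blank is the brass one: crop A (615,305), top crop (115,278). Its marked line is at top crop (101,267), so the marked edge faces world +x. The jig lies at top crop (590,293), with the handle at (451,272). The bit tip is at scene crop (137,45), about pixel (255,148). Next I'll measure these.

```bash
cat > m.py <<'E'
from h import *
def rect(P): 
    r=cv2.minAreaRect((P[:,:2]*1000).astype(np.float32)); return np.round(r[0],1),np.round(r[1],1),round(r[2],1)
if __name__=="__main__":
    for n in("scene","top"):
        f=np.load(n+"0.npz"); I,D=f["I"],f["D"]; C=cloud(n,D); H=cv2.cvtColor(I,cv2.COLOR_BGR2HSV)
        z=C[...,2]; near=lambda x,y,r:(np.hypot(C[...,0]-x,C[...,1]-y)<r)&(D>0)
        m=near(.535,.335,.06)&(z>.033); P=C[m]; print(n,"blank",m.sum(),np.median(P[:,2]),P.mean(0).round(4),rect(P))
        m=near(.45,.34,.0)|(near(.5,.15,.04)&(z<.01)); print(" bench z",np.median(z[m]).round(4))
        # bed surface
        sat=H[...,1]; m=(C[...,0]>.4)&(C[...,0]<.68)&(C[...,1]<.12)&(C[...,1]>-.5)&(z>.004)&(z<.016)&(sat<80)&(D>0); m=cv2.morphologyEx(m.astype(np.uint8),cv2.MORPH_OPEN,np.ones((3,3)))>0
        P=C[m]; print(" bed",m.sum(),np.median(P[:,2]),rect(P))
        m=near(.53,-.14,.12)&(z>.053)&(z<.07); P=C[m]; print(" ends(+handle)",m.sum(),P[:,2].max().round(4)); 
        nn,l=cv2.connectedComponents(m.astype(np.uint8))
        for i in range(1,nn):
            Q=C[l==i]; 
            if len(Q)>8: print("   ",len(Q),rect(Q),np.median(Q[:,2]).round(4))
        m=near(.55,.0,.08)&(z>.07)&(z<.09); P=C[m]; print(" handle top",m.sum(),P.mean(0).round(4) if m.any() else 0, rect(P) if m.sum()>3 else 0)
    n="scene"
    f=np.load(n+"0.npz"); I,D=f["I"],f["D"]; C=cloud(n,D)
    for v in range(143,152): print(v,[(u,C[v,u].round(3).tolist()) for u in range(253,258)if D[v,u]>0 and C[v,u,2]>.05])
E
python3 m.py; python3 - <<'E'
import cv2
I=cv2.imread("pics/scene0.png"); J=cv2.imread("pics/top0.png")
a=cv2.resize(I[125:185,215:335],(800,400),interpolation=cv2.INTER_CUBIC); b=cv2.resize(J[205:275,310:480],(486,200),interpolation=cv2.INTER_CUBIC)
c=cv2.resize(I[235:275,415:475],(300,200),interpolation=cv2.INTER_CUBIC)
cv2.imwrite("pics/B.png",cv2.vconcat([a,cv2.hconcat([b,c,c[:,:14]])]))
E
```

```text
scene blank 421 0.040364812689057804 [0.5377 0.3368 0.04  ] (array([536.1, 335.7]), array([64.6, 49.9]), 86.4)
 bench z 0.0009
 bed 1930 0.011143087677069494 (array([ 527.1, -190.3]), array([501.3, 112.7]), 83.4)
 ends(+handle) 175 0.0686
    86 (array([ 527.2, -197.2]), array([20.4, 50.7]), 78.7) 0.0613
    89 (array([ 534.4, -117.2]), array([17., 50.]), 85.0) 0.0616
 handle top 54 [ 0.5492 -0.0117  0.0783] (array([548. , -11.9]), array([23.2, 18.4]), 38.0)
top blank 414 0.038974281911139 [0.5329 0.3355 0.0391] (array([533.1, 336.2]), array([44.3, 64.4]), 0.2)
 bench z -0.0011
 bed 4036 0.009053492063325789 (array([ 526.4, -190.5]), array([497.6, 110.2]), 83.6)
 ends(+handle) 218 0.0676
    104 (array([ 534.2, -116.7]), array([14.3, 46.8]), 82.4) 0.0607
    114 (array([ 525.2, -196.9]), array([13.9, 47.5]), 83.6) 0.0602
 handle top 59 [ 0.5458 -0.0132  0.0786] (array([546.3, -13.3]), array([19.1, 20.7]), 64.6)
143 [(253, [0.532, -0.28, 0.118]), (254, [0.527, -0.281, 0.116]), (255, [0.524, -0.28, 0.114]), (256, [0.517, -0.283, 0.111]), (257, [0.512, -0.285, 0.107])]
144 [(253, [0.526, -0.287, 0.11]), (254, [0.524, -0.284, 0.11]), (255, [0.518, -0.287, 0.106]), (256, [0.517, -0.283, 0.107]), (257, [0.512, -0.284, 0.105])]
145 [(253, [0.521, -0.292, 0.102]), (254, [0.523, -0.286, 0.105]), (255, [0.515, -0.29, 0.101]), (256, [0.513, -0.288, 0.1])]
146 [(253, [0.515, -0.299, 0.094]), (254, [0.514, -0.296, 0.094])]
147 [(254, [0.513, -0.297, 0.091])]
148 [(254, [0.517, -0.294, 0.09])]
149 [(254, [0.511, -0.3, 0.082])]
150 [(254, [0.516, -0.296, 0.082]), (255, [0.51, -0.298, 0.079])]
151 []
```

View pics/B.png

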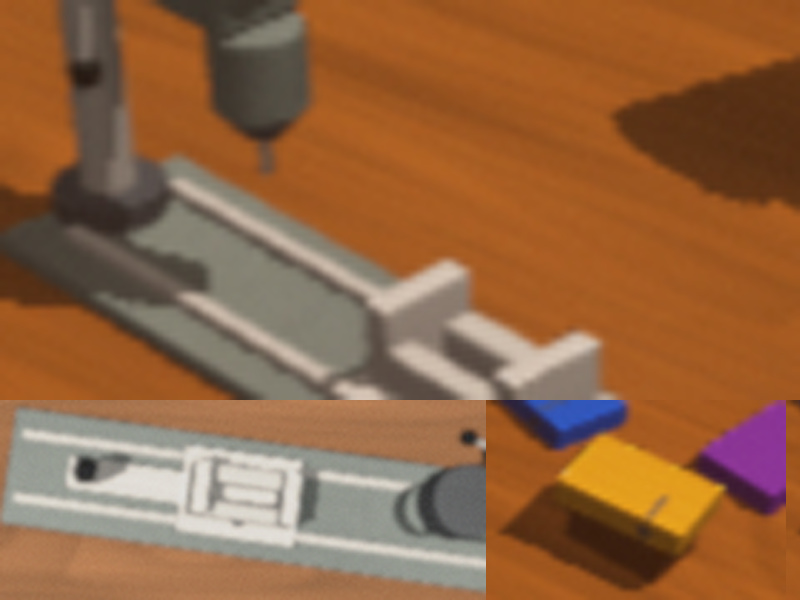

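Call:
{"name": "carry_out", "arguments": {"targets": "0 0 0.3 -0.82 1;0 0 0.3 -0.82 1;0 0 0.3 -0.82 1;0 0 0.3 -0.82 1;-0.5 -0.4 0 0 1;-0.5 -0.4 0 0 1;-0.5 -0.4 0 0 1;-0.5 -0.4 0 0 1", "force": 5}}

```text
clock: 1.9
tool_pos: [0.3114, 0.5077, 0.1737]
ee_rot: [-0.0, 1.0, 0.0, 0.0]
wrist_force: [-0.3, 0.2, -0.1]
grip_width: 1.0
grasp_force: 0.0
```

Call:
{"name": "carry_out", "arguments": {"targets": "-0.5 -0.4 0.1 0 1;-0.5 -0.4 0.1 0 1;-0.5 -0.4 0.1 0 1;-0.5 -0.4 0.1 0 1;-0.5 -0.4 0.1 0 1;-0.5 -0.4 0.1 0 1;-0.5 -0.4 0.1 0 1;-0.5 -0.4 0.1 0 1"}}

```text
clock: 2.7
tool_pos: [0.5116, 0.3474, 0.1335]
ee_rot: [0.0, 1.0, 0.0, 0.0]
wrist_force: [0.6, -0.2, 1.0]
grip_width: 1.0
grasp_force: 0.0
```

Call:
{"name": "carry_out", "arguments": {"targets": "-0.38 -0.12 0.3 0 1;-0.38 -0.11 0.3 0 1;0 0 0.5 0 1;0 0 0.5 0 1;0 0 0.37 0 1;0 0 0.2 0 1;0 0 0 0 1;0 0 0 0 0", "force": 5}}

```text
clock: 3.5
tool_pos: [0.5489, 0.3372, 0.0257]
ee_rot: [0.0, 1.0, 0.0, 0.0]
wrist_force: [-0.0, 0.3, 0.5]
grip_width: 0.944
grasp_force: 0.0
```

Call:
{"name": "carry_out", "arguments": {"targets": "0 0 0 0 0;0 0 0 0 0;0 0 0 0 0;0 0 0 0 0;0 0 0 0 0;0 0 0 0 0"}}

```text
clock: 4.1
tool_pos: [0.5492, 0.3368, 0.0263]
ee_rot: [0.0, 1.0, 0.0, 0.001]
wrist_force: [-0.9, -2.4, 5.6]
grip_width: 0.73
grasp_force: 5.0
```

Call:
{"name": "carry_out", "arguments": {"targets": "0 0 -0.1 0 0;0 0 -0.2 0 0;0 0 -0.2 0 0;0 0 -0.2 0 0;0 0 -0.2 0 0;0 0 -0.2 0 0;0 0 0 0 0;0 0 0 0 0"}}

```text
clock: 4.9
tool_pos: [0.5487, 0.3369, 0.0806]
ee_rot: [0.0, 1.0, 0.0, 0.0]
wrist_force: [-0.6, 0.5, -2.7]
grip_width: 0.729
grasp_force: 5.0
```

```bash
python3 - <<'E'
from h import *
I,D=capture("scene"); C=cloud("scene",D)
u,v=proj("scene",[.54,.335,.07])[0].astype(int); print(u,v)
cv2.imwrite("pics/C.png",cv2.resize(I[v-40:v+50,u-60:u+60],(800,600),interpolation=cv2.INTER_CUBIC)); print(get_state()["wrist_force"],get_state()["tool_pos"])
E
```

```text
445 242
[ 0.43915911 -0.8195369  -4.65243217] [0.54834699 0.33669478 0.08005377]
```

View pics/C.png

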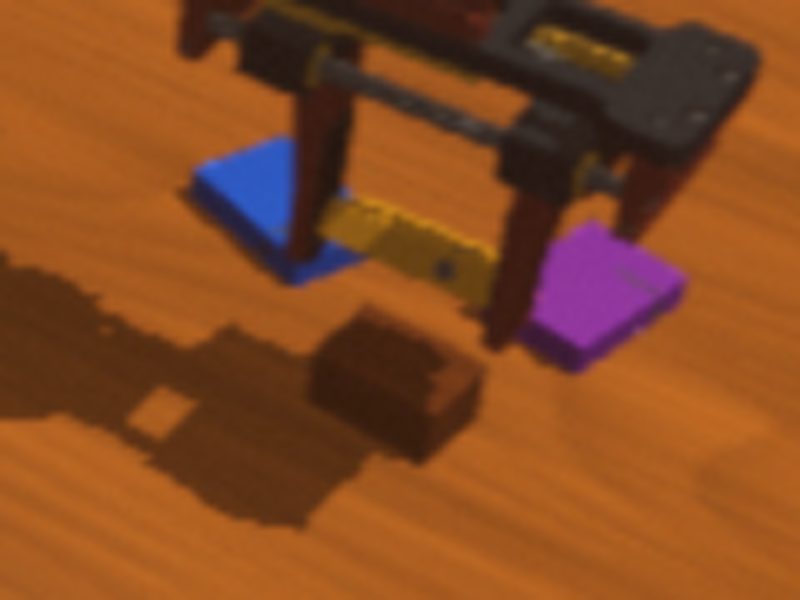

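The blank is off the rest and held by its ends, with the punch mark at crop (445,268), still facing outwards. I'll read its tilt from depth.

```bash
cat > tilt.py <<'E'
from h import *
def tilt(n="scene"):
    I,D=capture(n); C=cloud(n,D); H=cv2.cvtColor(I,cv2.COLOR_BGR2HSV); p=np.array(get_state()["tool_pos"])
    m=(H[...,0]>14)&(H[...,0]<32)&(H[...,1]>150)&(D>0)&(np.linalg.norm(C-p,axis=-1)<.07)&(np.abs(C[...,1]-p[1])<.028)&(C[...,2]<p[2]+.05)
    P=C[m]; c=P.mean(0); w,V=np.linalg.eigh(np.cov(P.T)); print(n,len(P),c.round(4),"lo",P.min(0).round(3),"hi",P.max(0).round(3),"normal",V[:,0].round(2),"sd",np.sqrt(w).round(4))
    return P
if __name__=="__main__":
    for n in("scene","top"): tilt(n)
E
python3 tilt.py
```

```text
scene 188 [0.5467 0.336  0.0885] lo [0.513 0.309 0.072] hi [0.558 0.365 0.099] normal [-0.33 -0.    0.94] sd [0.0037 0.0117 0.0157]tilt.py:5: RuntimeWarning: Mean of empty slice.
  P=C[m]; c=P.mean(0); w,V=np.linalg.eigh(np.cov(P.T)); print(n,len(P),c.round(4),"lo",P.min(0).round(3),"hi",P.max(0).round(3),"normal",V[:,0].round(2),"sd",np.sqrt(w).round(4))
  ret = um.true_divide(
  avg = a.mean(axis, **keepdims_kw)
tilt.py:5: RuntimeWarning: Degrees of freedom <= 0 for slice
  P=C[m]; c=P.mean(0); w,V=np.linalg.eigh(np.cov(P.T)); print(n,len(P),c.round(4),"lo",P.min(0).round(3),"hi",P.max(0).round(3),"normal",V[:,0].round(2),"sd",np.sqrt(w).round(4))
  c *= np.true_divide(1, fact)
  c *= np.true_divide(1, fact)
Traceback (most recent call last):
  File "tilt.py", line 8, in <module>
    for n in("scene","top"): tilt(n)
                             ~~~~^^^
  File "tilt.py", line 5, in tilt
    P=C[m]; c=P.mean(0); w,V=np.linalg.eigh(np.cov(P.T)); print(n,len(P),c.round(4),"lo",P.min(0).round(3),"hi",P.max(0).round(3),"normal",V[:,0].round(2),"sd",np.sqrt(w).round(4))
                             ~~~~~~~~~~~~~~^^^^^^^^^^^^^
numpy.linalg.LinAlgError: Eigenvalues did not converge
```

Call:
{"name": "carry_out", "arguments": {"targets": "0 0 0 0 0;0 0 0 0 0;0 0 0 0 0;0 0 0 0 0", "force": 4}}

```text
clock: 5.45
tool_pos: [0.5485, 0.3368, 0.08]
ee_rot: [0.0, 1.0, -0.0, -0.0]
wrist_force: [0.2, 0.2, -3.4]
grip_width: 0.726
grasp_force: 4.0
```

```bash
python3 -c "
from tilt import *
tilt()"
```

```text
scene 146 [0.5519 0.3378 0.0888] lo [0.544 0.309 0.077] hi [0.561 0.365 0.096] normal [0.79 0.02 0.61] sd [0.0025 0.0041 0.0161]
```

Call:
{"name": "carry_out", "arguments": {"targets": "0 0 0 0 0;0 0 0 0 0;0 0 0 0 0;0 0 0 0 0", "force": 3.4}}

```text
clock: 5.9
tool_pos: [0.5486, 0.3368, 0.0802]
ee_rot: [0.0, 1.0, -0.0, 0.0]
wrist_force: [-0.7, -0.6, -3.5]
grip_width: 0.73
grasp_force: 3.4
```

```bash
python3 -c "
from tilt import *
tilt()"
```

```text
scene 244 [0.5489 0.3377 0.0807] lo [0.536 0.309 0.054] hi [0.56  0.365 0.095] normal [ 0.93  0.01 -0.36] sd [0.0036 0.0121 0.0161]
```

Call:
{"name": "carry_out", "arguments": {"targets": "0 0 0 0 0;0 0 0 0 0;0 0 0 0 0;0 0 0 0 0", "force": 3}}

```text
clock: 6.35
tool_pos: [0.5485, 0.3368, 0.0801]
ee_rot: [0.0, 1.0, -0.0, -0.0]
wrist_force: [-0.4, -0.1, -2.7]
grip_width: 0.73
grasp_force: 3.0
```

```bash
python3 -c "
from tilt import *
P=tilt()
import numpy as np
for a in np.arange(.045,.105,.005):
    Q=P[(P[:,2]>=a)&(P[:,2]<a+.005)]
    if len(Q): print(round(a,3),len(Q),np.median(Q[:,0]).round(4))"
```

```text
scene 236 [0.549  0.3376 0.0809] lo [0.535 0.31  0.054] hi [0.558 0.365 0.094] normal [ 0.94 -0.   -0.35] sd [0.0036 0.0118 0.0158]
0.05 2 0.5356
0.055 16 0.5382
0.06 15 0.5411
0.065 17 0.5447
0.07 17 0.5478
0.075 16 0.5512
0.08 24 0.5541
0.085 77 0.5529
0.09 52 0.5489
```

The blank has swung about 58° and stopped there. The rest's +x side can push it the last 32° to vertical, so I'll measure that face.

```bash
python3 - <<'E'
from h import *
from m import rect
for n in("scene",):
    I,D=capture(n); C=cloud(n,D); z=C[...,2]
    m=(np.abs(C[...,0]-.535)<.045)&(np.abs(C[...,1]-.336)<.04)&(z>.004)&(z<.035)&(D>0)
    P=C[m]; T=P[(P[:,2]>.0235)&(P[:,2]<.029)]; print(n,len(P),"top",len(T),np.median(T[:,2]),rect(T))
    F=P[(P[:,2]<.02)&(P[:,2]>.006)&(abs(P[:,1]-.336)<.02)]
    print("side x",np.percentile(F[:,0],[10,30,50,70,90]).round(4)); 
    for a in (.318,.328,.338,.348):
        q=F[abs(F[:,1]-a)<.005]; print(a,len(q),np.median(q[:,0]).round(4))
E
```

```text
scene 413 top 218 0.026324697197593682 (array([533.3, 334.4]), array([50.3, 38.3]), 85.7)
side x [0.5472 0.5487 0.5493 0.55   0.5517]
0.318 11 0.549
0.328 18 0.5482
0.338 21 0.5495
0.348 22 0.5501
```

Call:
{"name": "carry_out", "arguments": {"targets": "0 0 0 0 0;-0.3 0 0 0 0;-0.3 0 0 0 0;-0.3 0 0 0 0;0 0 0.3 0 0;0 0 0.3 0 0;0 0 0.26 0 0;0 0 0 0 0", "force": 6}}

```text
clock: 7.25
tool_pos: [0.5907, 0.3357, 0.0337]
ee_rot: [-0.0, 1.0, -0.001, -0.003]
wrist_force: [-1.1, -0.2, -3.5]
grip_width: 0.728
grasp_force: 6.0
```

Call:
{"name": "carry_out", "arguments": {"targets": "0.1 0 0 0 0;0.1 0 0 0 0;0.1 0 0 0 0;0.1 0 0 0 0;0.08 0 0 0 0;0.08 0 0 0 0;0.08 0 0 0 0;0 0 0 0 0"}}

```text
clock: 8.05
tool_pos: [0.5609, 0.3368, 0.0372]
ee_rot: [0.0, 1.0, -0.0, -0.0]
wrist_force: [1.5, 0.5, -3.5]
grip_width: 0.729
grasp_force: 6.0
```

```bash
cat >> tilt.py <<'E'
def prof():
    P=tilt(); a=P[:,2].min()
    while a<P[:,2].max():
        Q=P[(P[:,2]>=a)&(P[:,2]<a+.005)]; print(round(a,3),len(Q),np.median(Q[:,0]).round(4)); a+=.005
    print(get_state()["wrist_force"].round(1))
E
python3 -c "
from tilt import *
prof()"
```

```text
scene 406 [0.5659 0.337  0.0303] lo [0.533 0.309 0.   ] hi [0.572 0.365 0.05 ] normal [1.   0.   0.03] sd [0.0041 0.0144 0.016 ]
0.0 16 0.5642
0.005 32 0.5657
0.01 35 0.5665
0.015 35 0.5667
0.02 31 0.5676
0.025 42 0.5675
0.03 32 0.5681
0.035 35 0.5679
0.04 66 0.5681
0.045 82 0.5638
[ 0.3 -0.2 -3.2]
```

Call:
{"name": "carry_out", "arguments": {"targets": "0.03 0 0 0 0;0.03 0 0 0 0;0 0 0 0 0"}}

```text
clock: 8.4
tool_pos: [0.5585, 0.3368, 0.0372]
ee_rot: [0.0, 1.0, -0.0, 0.0]
wrist_force: [1.1, -0.0, -3.2]
grip_width: 0.728
grasp_force: 6.0
```

```bash
python3 -c "
from tilt import *
prof()"
```

```text
scene 422 [0.5644 0.3371 0.0298] lo [0.529 0.309 0.   ] hi [0.57  0.365 0.05 ] normal [1.   0.   0.09] sd [0.0037 0.0143 0.0161]
0.0 15 0.5645
0.005 39 0.5653
0.01 32 0.5657
0.015 41 0.5657
0.02 37 0.5659
0.025 38 0.5658
0.03 39 0.5662
0.035 39 0.5663
0.04 64 0.5649
0.045 78 0.5615
[ 0.3 -0.2 -2.2]
```

Call:
{"name": "carry_out", "arguments": {"targets": "-0.15 0 -0.1 0 0;-0.2 -0.2 -0.2 0 0;-0.2 -0.4 -0.1 0 0;0 -0.5 0 0.36 0;0 -0.5 0 0.36 0;0 -0.5 0 0.36 0;0 -0.4 0 0 0;0 0 0.2 0 0", "force": 10}}

```text
clock: 9.25
tool_pos: [0.5819, 0.2095, 0.0485]
ee_rot: [0.057, 0.998, 0.0, 0.001]
wrist_force: [0.7, 1.2, -4.1]
grip_width: 0.722
grasp_force: 10.0
```

Call:
{"name": "carry_out", "arguments": {"targets": "0 0 0.2 0 0;0 0 0 0 0;0 0 0 0 0"}}

```text
clock: 9.55
tool_pos: [0.5807, 0.2127, 0.0366]
ee_rot: [0.056, 0.998, -0.0, -0.0]
wrist_force: [0.5, -0.5, -4.1]
grip_width: 0.726
grasp_force: 10.0
```

```bash
python3 -c "
from tilt import *
prof()
print(get_state()['tool_pos'],get_state()['ee_rot'])"
```

```text
scene 337 [0.5863 0.2126 0.0296] lo [0.527 0.185 0.001] hi [0.594 0.241 0.049] normal [ 0.98 -0.17  0.05] sd [0.0054 0.0143 0.0161]
0.001 18 0.5861
0.006 28 0.5883
0.011 31 0.5874
0.016 27 0.5878
0.021 33 0.5885
0.026 33 0.5881
0.031 23 0.5881
0.036 33 0.5877
0.041 55 0.5861
0.046 56 0.5836
[ 0.5 -0.4 -2.1]
[0.58083722 0.21278613 0.03687289] [ 5.60669022e-02  9.98426991e-01 -3.59152845e-05 -2.12309299e-04]
```

Call:
{"name": "carry_out", "arguments": {"targets": "0 0 0.03 0 0;0 0 0.03 0 0;0 0 0.02 0 0;0 0 0 0 0"}}

```text
clock: 10.0
tool_pos: [0.5818, 0.2127, 0.035]
ee_rot: [0.056, 0.998, 0.0, 0.001]
wrist_force: [-3.4, -0.5, 11.2]
grip_width: 0.728
grasp_force: 10.0
```

Call:
{"name": "carry_out", "arguments": {"targets": "0 0 0.02 0 0;0 0 0.02 0 0;0 0 0 0 0"}}

```text
clock: 10.3
tool_pos: [0.5824, 0.2126, 0.0335]
ee_rot: [0.056, 0.998, 0.0, 0.002]
wrist_force: [-3.0, -2.1, 12.8]
grip_width: 0.73
grasp_force: 10.0
```

Call:
{"name": "carry_out", "arguments": {"targets": "0 0 -0.03 0 0;0 0 0 0 0;0 0 0 0 0.76;0 0 0 0 0.76;0 0 0 0 0.78;0 0 0 0 0.8", "force": 4}}

```text
clock: 10.9
tool_pos: [0.5808, 0.212, 0.0325]
ee_rot: [0.057, 0.998, -0.0, -0.0]
wrist_force: [-0.6, -0.5, 0.8]
grip_width: 0.8
grasp_force: 0.0
```

```bash
python3 -c "
from tilt import *
prof()
print(get_state()['tool_pos'],get_state()['grip_width'])"
```

```text
scene 349 [0.5852 0.2123 0.0285] lo [ 0.527  0.184 -0.   ] hi [0.593 0.24  0.048] normal [ 0.99 -0.15  0.08] sd [0.0054 0.0143 0.0165]
-0.0 20 0.5862
0.005 28 0.5869
0.01 34 0.587
0.015 28 0.5867
0.02 34 0.587
0.025 29 0.5875
0.03 29 0.5871
0.035 39 0.5875
0.04 54 0.5832
0.045 54 0.5818
[-0.2  0.1 -0.3]
[0.58084361 0.21200721 0.03248474] 0.8008714177167647
```

Call:
{"name": "carry_out", "arguments": {"targets": "0 0 0 0 1;0 0 0 0 1;0 0 -0.4 0 1;0 0 -0.5 0 1;0 0 -0.5 0 1;0 0 0 1 1;0 0 0 1 1;0 0 0 1 1"}}

```text
clock: 11.75
tool_pos: [0.581, 0.2121, 0.1031]
ee_rot: [0.214, 0.977, 0.0, 0.0]
wrist_force: [0.5, 0.0, 0.4]
grip_width: 0.998
grasp_force: 0.0
```

Call:
{"name": "carry_out", "arguments": {"targets": "0 0 0 1 1;0 0 0 1 1;0 0 0 1 1;0 0 0 1 1;0 0 0 1 1;0 0 0 1 1;0 0 0 1 1;0 0 0 1 1"}}

```text
clock: 12.55
tool_pos: [0.5809, 0.212, 0.1026]
ee_rot: [0.593, 0.805, -0.0, -0.0]
wrist_force: [-0.1, -0.3, 0.5]
grip_width: 1.0
grasp_force: 0.0
```

Call:
{"name": "carry_out", "arguments": {"targets": "0 0 0 1 1;0 0 0 1 1;0 0 0 1 1;0 0 0 1 1;0 0 0 0 1"}}

```text
clock: 13.05
tool_pos: [0.5809, 0.212, 0.1027]
ee_rot: [0.746, 0.666, 0.0, 0.0]
wrist_force: [-0.2, 0.1, 0.3]
grip_width: 1.001
grasp_force: 0.0
```

```bash
python3 - <<'E'
from h import *
I,D=capture("scene"); C=cloud("scene",D); H=cv2.cvtColor(I,cv2.COLOR_BGR2HSV)
m=(H[...,0]>14)&(H[...,0]<32)&(H[...,1]>150)&(D>0)&(np.abs(C[...,0]-.58)<.05)&(np.abs(C[...,1]-.212)<.05)&(C[...,2]<.055)&(C[...,2]>0)
P=C[m]; print(len(P),P.min(0).round(4),P.max(0).round(4))
T=P[P[:,2]>.0425]; r=cv2.minAreaRect((T[:,:2]*1000).astype(np.float32)); print("top",len(T),r,T[:,2].max())
F=P[(P[:,2]<.036)&(P[:,2]>.008)]; k=np.polyfit(F[:,1],F[:,0],1); print("face x=",k, "at c",np.polyval(k,.212),"yaw",90-np.degrees(np.arctan(k[0])), "y",np.percentile(F[:,1],[2,98]))
s=get_state(); print(s["tool_pos"],s["ee_rot"].round(4),s["joint_pos"].round(2))
E
```

```text
423 [5.329e-01 1.808e-01 1.000e-04] [0.595  0.2468 0.0484]
top 95 ((582.1143188476562, 215.18637084960938), (60.17848587036133, 18.45247459411621), 82.0313949584961) 0.048416297524611844
face x= [0.07350526 0.57085615] at c 0.5864392648375633 yaw 85.79601921527163 y [0.18287634 0.2453482 ]
[0.58088979 0.21201043 0.10265455] [ 0.7453  0.6667 -0.      0.    ] [ 0.33  0.58  1.72 -0.    0.84  0.44]
```

Call:
{"name": "carry_out", "arguments": {"targets": "0 0 0.4 0 1;0 0 0.4 0 1;0 0 0.35 0 1;0 0 0.2 0 1;0 0 0 0 1;0 0 0 0 0;0 0 0 0 0;0 0 0 0 0", "force": 12}}

```text
clock: 13.9
tool_pos: [0.5815, 0.2122, 0.036]
ee_rot: [0.746, 0.666, 0.001, 0.0]
wrist_force: [-0.5, 1.0, -0.1]
grip_width: 0.771
grasp_force: 0.0
```

Call:
{"name": "carry_out", "arguments": {"targets": "0 0 0 0 0;0 0 0 0 0;0 0 0 0 0;0 0 0 0 0;0 0 0 0 0;0 0 0 0 0;0 0 0 0 0;0 0 0 0 0"}}

```text
clock: 14.7
tool_pos: [0.5809, 0.212, 0.0351]
ee_rot: [0.746, 0.666, -0.0, 0.0]
wrist_force: [0.5, -0.0, 0.7]
grip_width: 0.162
grasp_force: 12.0
```

Call:
{"name": "carry_out", "arguments": {"targets": "0 0 -0.3 0 0;0 0 -0.5 0 0;0 0 -0.5 0 0;0 0 -0.5 0 0;-0.45 0 -0.5 0 0;-0.5 0 0 0 0;-0.5 0 0 0 0;-0.5 0 0 0 0", "force": 25}}

```text
clock: 15.5
tool_pos: [0.5695, 0.1143, 0.1512]
ee_rot: [0.746, 0.666, 0.0, 0.0]
wrist_force: [-0.6, 1.5, -2.7]
grip_width: 0.159
grasp_force: 25.0
```

Call:
{"name": "carry_out", "arguments": {"targets": "-0.5 0 0 0 0;-0.5 0 0 0 0;-0.5 0 0 0 0;-0.5 -0.05 0 0 0;-0.5 -0.05 0 0 0;-0.5 -0.05 0 0 0;-0.5 -0.04 0 0 0;-0.5 0 0 0 0"}}

```text
clock: 16.3
tool_pos: [0.537, -0.0833, 0.1508]
ee_rot: [0.746, 0.666, -0.0, -0.0]
wrist_force: [0.2, -0.1, -3.6]
grip_width: 0.16
grasp_force: 25.0
```

Call:
{"name": "carry_out", "arguments": {"targets": "-0.5 0 0 0 0;-0.5 0 0 0 0;-0.5 0 0 0 0;0 0 0.4 0 0;0 0 0.4 0 0;0 0 0 0 0"}}

```text
clock: 16.9
tool_pos: [0.5273, -0.1567, 0.1087]
ee_rot: [0.746, 0.666, -0.001, -0.002]
wrist_force: [-0.7, -0.0, -3.6]
grip_width: 0.156
grasp_force: 25.0
```

```bash
python3 - <<'E'
from h import *
s=get_state(); print(s["tool_pos"],s["ee_rot"].round(4),s["wrist_force"].round(1))
I,D=capture("scene"); C=cloud("scene",D); H=cv2.cvtColor(I,cv2.COLOR_BGR2HSV); np.savez("s2.npz",I=I,D=D)
p=s["tool_pos"]
ex=np.array([.9938,-.111]);ey=np.array([.111,.9938]); o=np.array([.5302,-.157])
L=np.stack([(C[...,:2]-o)@ex,(C[...,:2]-o)@ey,C[...,2]],-1)*1000
m=(H[...,0]>14)&(H[...,0]<32)&(H[...,1]>130)&(D>0)&(np.linalg.norm(C-p,axis=-1)<.07)
F=L[m]; print("yellow",len(F)); G=F[(F[:,2]<1000*p[2]-8)]; print("lo/hi",np.percentile(F,[2,98],axis=0).round(1)); k=np.polyfit(G[:,1],G[:,0],1); print("face local x",np.median(G[:,0]),"slope",k[0]); k2=np.polyfit(G[:,2],G[:,0],1); print("tilt",k2[0]); print("y ext",np.percentile(G[:,1],[1,3,97,99]).round(1))
print("tool local",((p[:2]-o)@ex*1000).round(1),((p[:2]-o)@ey*1000).round(1))
v,u=proj("scene",[[.53,-.157,.06]])[0][::-1].astype(int)
cv2.imwrite("pics/D.png",cv2.resize(I[v-50:v+40,u-60:u+60],(800,600),interpolation=cv2.INTER_CUBIC)); print(u,v)
E
```

```text
[ 0.52733137 -0.15669037  0.10867487] [ 0.7462  0.6657 -0.0012 -0.002 ] [-0.7 -0.  -3.6]
yellow 194
lo/hi [[-12.8 -28.5  76.9]
 [  6.   35.3 120.8]]
face local x 1.7338533014006456 slope -0.0609642518322509
tilt 0.09372945551004547
y ext [-28.8 -27.9  35.2  35.4]
tool local -2.9 -0.0
286 173
```

View pics/D.png

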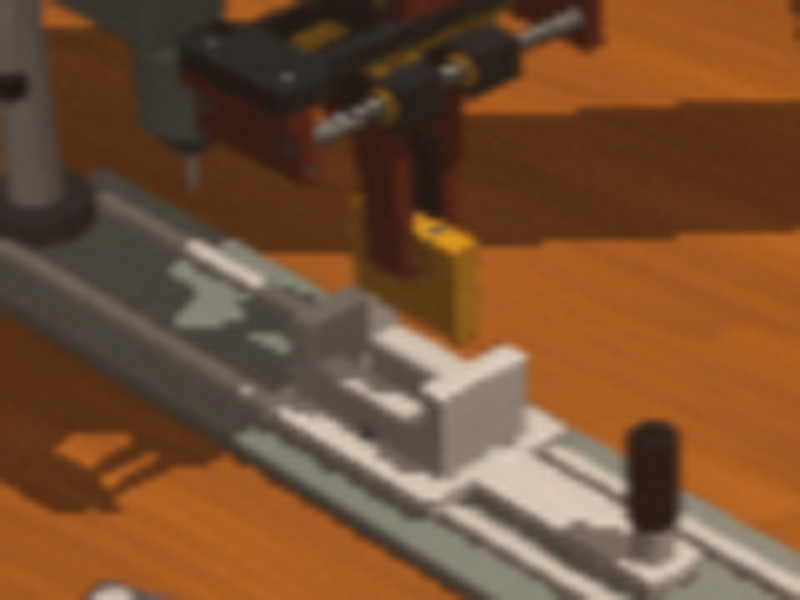

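The blank is upright with the mark up, at crop (437,229) on the handle-side end, and it sits above the jig. Next I'll compare blank and jig faces within the same camera, so the calibration bias cancels.

```bash
cat > rel.py <<'E'
from h import *
ex=np.array([.9938,-.111]);ey=np.array([.111,.9938]); o=np.array([.5302,-.157])
def loc(C): return np.stack([(C[...,:2]-o)@ex,(C[...,:2]-o)@ey,C[...,2]],-1)*1000
def normals(C):
    B=cv2.GaussianBlur(C,(3,3),0.8); a=np.roll(B,-1,1)-np.roll(B,1,1); b=np.roll(B,-1,0)-np.roll(B,1,0)
    N=np.cross(a,b); return N/(np.linalg.norm(N,axis=-1,keepdims=True)+1e-12)
def face(L,N,ax,c,box,tol=6,name=""):
    m=(np.abs(np.abs(N[...,ax])-1)<.25)&(np.abs(L[...,ax]-c)<tol)
    for i,(a,b) in box.items(): m&=(L[...,i]>a)&(L[...,i]<b)
    q=L[...,ax][m]; print(name,len(q),"median",np.median(q).round(2) if len(q) else None,"expect",c)
E
python3 - <<'E'
from rel import *
for fn in("scene0.npz","s2.npz"):
    f=np.load(fn);C=cloud("scene",f["D"]);L=loc(C);N=normals(L.astype(np.float32))
    face(L,N,1,47.5,{0:(-20,20),2:(28,58)},name=fn+" jig +y outer")
    face(L,N,0,24,{1:(-45,45),2:(26,38)},name="wall +x outer")
    face(L,N,0,24,{1:(35,47),2:(26,58)},name="end +x")
    face(L,N,1,-33.5,{0:(-20,20),2:(46,60)},name="far end inner")
    face(L,N,2,62,{0:(-30,30),1:(-60,60)},name="end top z"); face(L,N,2,42,{0:(-30,30),1:(-30,30)},name="wall top z"); face(L,N,2,22,{0:(-8,8),1:(-30,30)},name="floor z")
f=np.load("s2.npz");C=cloud("scene",f["D"]);L=loc(C);N=normals(L.astype(np.float32));I=f["I"];H=cv2.cvtColor(I,cv2.COLOR_BGR2HSV)
L[~((H[...,0]>14)&(H[...,0]<32)&(H[...,1]>130))]=1e4
face(L,N,0,4,{1:(-30,34),2:(70,96)},tol=9,name="blank +x face"); face(L,N,1,32,{0:(-20,20),2:(76,115)},tol=8,name="blank +y end"); face(L,N,2,118,{0:(-20,20)},tol=9,name="blank top")
# top camera
I,D=capture("top"); np.savez("t2.npz",I=I,D=D); L=loc(cloud("top",D)); 
f=np.load("top0.npz"); L0=loc(cloud("top",f["D"]))
for nm,l in(("t0",L0),("t2",L)):
    for c in(40.5,-40.5):
        m=(abs(l[...,1]-c)<12)&(abs(l[...,0])<32)&(abs(l[...,2]-61)<4); q=l[m]; print(nm,c,len(q),np.percentile(q[:,:2],[2,50,98],axis=0).round(1).tolist() if len(q) else "")
E
```

```text
scene0.npz jig +y outer 73 median 45.18 expect 47.5
wall +x outer 60 median 23.24 expect 24
end +x 18 median 23.86 expect 24
far end inner 45 median -35.27 expect -33.5
end top z 81 median 62.86 expect 62
wall top z 83 median 43.25 expect 42
floor z 2 median 26.54 expect 22
s2.npz jig +y outer 88 median 44.95 expect 47.5
wall +x outer 47 median 23.69 expect 24
end +x 17 median 23.56 expect 24
far end inner 36 median -35.22 expect -33.5
end top z 63 median 62.99 expect 62
wall top z 92 median 43.15 expect 42
floor z 1 median 26.2 expect 22
blank +x face 48 median 2.3 expect 4
blank +y end 20 median 32.39 expect 32
blank top 20 median 119.0 expect 118
t0 40.5 95 [[-22.5, 33.7], [0.8, 40.5], [22.0, 47.2]]
t0 -40.5 101 [[-22.8, -47.1], [-0.2, -40.7], [22.7, -33.4]]
t2 40.5 98 [[-22.5, 33.6], [0.2, 40.2], [22.6, 47.3]]
t2 -40.5 0
```

Call:
{"name": "carry_out", "arguments": {"targets": "-0.03 0.07 0.06 0 0;0 0 0 0 0;0 0 0 0 0"}}

```text
clock: 17.3
tool_pos: [0.5332, -0.1589, 0.1078]
ee_rot: [0.746, 0.666, 0.0, 0.0]
wrist_force: [-0.2, -0.2, -3.5]
grip_width: 0.155
grasp_force: 25.0
```

```bash
cat > fit.py <<'E'
from rel import *
from scipy.optimize import minimize
def run(save=None):
    s=get_state(); p=s["tool_pos"]; print("tool local",((p[:2]-o)@ex*1000).round(1),((p[:2]-o)@ey*1000).round(1),p[2].round(4),s["wrist_force"].round(1))
    S=[capture("scene") for _ in range(6)]
    I=np.mean([a[0] for a in S],0).astype(np.uint8); Ds=np.array([a[1] for a in S]); D=np.median(Ds,0).astype(np.float32)
    if save: cv2.imwrite(save+".png",I); np.savez(save+".npz",I=I,D=D)
    C=cloud("scene",D);L=loc(C);N=normals(L.astype(np.float32))
    face(L,N,1,45.2,{0:(-20,20),2:(28,58)},tol=5,name=" jig +y outer(47.5)")
    face(L,N,0,23.7,{1:(-45,45),2:(26,38)},tol=5,name="wall +x outer(24)")
    face(L,N,1,-35,{0:(-20,20),2:(46,60)},tol=5,name="far inner(-33.5)")
    H=cv2.cvtColor(I,cv2.COLOR_BGR2HSV); Y=(H[...,0]>14)&(H[...,0]<32)&(H[...,1]>130)&(np.linalg.norm(C-p,axis=-1)<.08)
    L2=L.copy(); L2[~Y]=1e4; t=1000*(p[2]-.035)
    face(L2,N,0,5,{1:(-32,34),2:(t,t+22)},tol=9,name="blank +x face"); face(L2,N,1,32,{0:(-20,20)},tol=8,name="blank +y end"); face(L2,N,2,t+44,{0:(-20,20)},tol=6,name="blank top")
    # silhouette fit
    dark=H[...,2]<90
    K=8; u0,v0=proj("scene",p)[0].astype(int)-30; W=60
    up=lambda a:cv2.resize(a[v0:v0+W,u0:u0+W].astype(np.float32),None,fx=K,fy=K,interpolation=cv2.INTER_LINEAR)
    Yu=up(Y); red=(I[...,2]<110)|dark; Gu=up(red&~Y)>.3
    def cost(q):
        c=np.array([[a,b,z] for a in(-7,7) for b in(-32,32) for z in(0,44)],float)+[q[0],q[1],t+q[2]]
        w=np.c_[o+(c[:,:1]*ex+c[:,1:2]*ey)/1000,c[:,2]/1000]
        h=cv2.convexHull((((proj("scene",w)-[u0,v0]+.5)*K-.5)*16).astype(np.int32))
        M=np.zeros(Yu.shape,np.uint8); cv2.fillConvexPoly(M,h,1,shift=4); M=M>0
        return ((np.clip(Yu,0,1)>.5)&~M).sum()+(M&(Yu<=.5)&~Gu).sum()
    q0=np.array([(p[:2]-o)@ex*1000,(p[:2]-o)@ey*1000,1.])
    best=min((minimize(cost,q0+d,method="Nelder-Mead",options=dict(initial_simplex=q0+d+np.vstack([np.zeros(3),2*np.eye(3)]))) for d in np.array([[0,0,0],[-2,2,0],[2,-2,0],[-2,0,1]])),key=lambda r:r.fun)
    print("silhouette blank centre local x,y,dz",best.x.round(2),best.fun)
if __name__=="__main__":
    import sys; run(sys.argv[1] if len(sys.argv)>1 else None)
E
python3 fit.py s3
```

```text
tool local 3.2 -1.6 0.1078 [-0.2 -0.2 -3.5]
 jig +y outer(47.5) 91 median 45.27 expect 45.2
wall +x outer(24) 71 median 23.24 expect 23.7
far inner(-33.5) 33 median -35.77 expect -35
blank +x face 73 median 8.16 expect 5
blank +y end 27 median 30.78 expect 32
blank top 18 median 117.11 expect 116.8431862722059
silhouette blank centre local x,y,dz [ 0.64 -1.33  3.15] 1333.0
```

Call:
{"name": "carry_out", "arguments": {"targets": "-0.02 -0.038 0 0 0;0 0 0.1 0 0;0 0 0 0 0;0 0 0 0 0"}}

```text
clock: 18.0
tool_pos: [0.5304, -0.1597, 0.1019]
ee_rot: [0.746, 0.666, -0.0, -0.0]
wrist_force: [0.3, 0.4, -2.9]
grip_width: 0.158
grasp_force: 25.0
```

```bash
python3 fit.py s4
```

```text
tool local 0.5 -2.6 0.1019 [ 0.3  0.4 -2.9]
 jig +y outer(47.5) 93 median 45.09 expect 45.2
wall +x outer(24) 76 median 23.35 expect 23.7
far inner(-33.5) 30 median -36.39 expect -35
blank +x face 64 median 6.18 expect 5
blank +y end 32 median 29.84 expect 32
blank top 20 median 112.1 expect 110.87763241229543
silhouette blank centre local x,y,dz [-2.99 -4.37  2.03] 1049.0
```

Call:
{"name": "carry_out", "arguments": {"targets": "0 0 0.06 0 0;0 0 0.06 0 0;0 0 0.06 0 0;0 0 0 0 0"}}

```text
clock: 18.7
tool_pos: [0.5302, -0.1595, 0.0926]
ee_rot: [0.746, 0.666, -0.0, -0.0]
wrist_force: [-0.7, 0.4, -3.0]
grip_width: 0.157
grasp_force: 25.0
```

Call:
{"name": "carry_out", "arguments": {"targets": "0 0 0.08 0 0;0 0 0.08 0 0;0 0 0.08 0 0;0 0 0 0 0"}}

```text
clock: 19.1
tool_pos: [0.5302, -0.1595, 0.0805]
ee_rot: [0.746, 0.666, -0.0, -0.001]
wrist_force: [0.7, -1.2, -2.9]
grip_width: 0.158
grasp_force: 25.0
```

Call:
{"name": "carry_out", "arguments": {"targets": "0 0 0.05 0 0;0 0 0.05 0 0;0 0 0 0 0"}}

```text
clock: 19.4
tool_pos: [0.5304, -0.1596, 0.0758]
ee_rot: [0.746, 0.666, -0.0, -0.0]
wrist_force: [0.3, 0.2, -3.0]
grip_width: 0.153
grasp_force: 25.0
```

Call:
{"name": "carry_out", "arguments": {"targets": "0 0 0.05 0 0;0 0 0.05 0 0;0 0 0.05 0 0;0 0 0 0 0"}}

```text
clock: 19.8
tool_pos: [0.5304, -0.1596, 0.0683]
ee_rot: [0.746, 0.666, -0.0, -0.0]
wrist_force: [0.8, -0.7, -3.6]
grip_width: 0.156
grasp_force: 25.0
```

Bottom is now about 33 mm up, below the wall tops and with no contact, so it is in the slot. I'll lower it to the floor.

Call:
{"name": "carry_out", "arguments": {"targets": "0 0 0.05 0 0;0 0 0.05 0 0;0 0 0.05 0 0;0 0 0.03 0 0;0 0 0 0 0"}}

```text
clock: 20.3
tool_pos: [0.5305, -0.1596, 0.0594]
ee_rot: [0.746, 0.666, -0.0, -0.0]
wrist_force: [0.6, 0.3, -4.0]
grip_width: 0.157
grasp_force: 25.0
```

Call:
{"name": "carry_out", "arguments": {"targets": "0 0 0.02 0 0;0 0 0.02 0 0;0 0 0 0 0"}}

```text
clock: 20.6
tool_pos: [0.5306, -0.1597, 0.0576]
ee_rot: [0.746, 0.666, -0.0, -0.0]
wrist_force: [-0.5, -1.0, -3.4]
grip_width: 0.157
grasp_force: 25.0
```

Call:
{"name": "carry_out", "arguments": {"targets": "0 0 0.02 0 0;0 0 0 0 0;0 0 0.02 0 0;0 0 0 0 0"}}

```text
clock: 21.0
tool_pos: [0.5308, -0.1597, 0.0571]
ee_rot: [0.746, 0.666, 0.0, 0.0]
wrist_force: [-5.0, 1.9, 14.2]
grip_width: 0.156
grasp_force: 25.0
```

Call:
{"name": "carry_out", "arguments": {"targets": "0 0 -0.02 0 0;0 0 0 0 0.25;0 0 0 0 0.3;0 0 0 0 0.4;0 0 0 0 0.4;0 0 -0.1 0 0.4;0 0 -0.3 0 0.4;0 0 -0.4 0 0.4"}}

```text
clock: 21.8
tool_pos: [0.5302, -0.1595, 0.0973]
ee_rot: [0.746, 0.666, -0.0, -0.001]
wrist_force: [0.4, 0.4, 0.2]
grip_width: 0.397
grasp_force: 0.0
```

Call:
{"name": "carry_out", "arguments": {"targets": "0 0 -0.4 0 0.4;0 0 -0.4 0 0.4;0.5 0 -0.2 0 0.5;0.5 0 0 0 0.5;0.5 0 0 0 0.6;0.5 0 0 0 0.6;0.5 0 0 0 0.6;0.4 0 0 0 0.6"}}

```text
clock: 22.6
tool_pos: [0.5474, -0.0144, 0.1481]
ee_rot: [0.746, 0.666, 0.001, 0.0]
wrist_force: [0.6, 0.0, 0.7]
grip_width: 0.601
grasp_force: 0.0
```

```bash
cat > look.py <<'E'
from rel import *
import sys
s=get_state(); p=s["tool_pos"]; print("tool local",((p[:2]-o)@ex*1000).round(1),((p[:2]-o)@ey*1000).round(1),p[2].round(4))
for n in("scene","top"):
    S=[capture(n) for _ in range(5)]; I=np.mean([a[0] for a in S],0).astype(np.uint8); D=np.median([a[1] for a in S],0).astype(np.float32)
    np.savez(sys.argv[1]+n+".npz",I=I,D=D)
    C=cloud(n,D);L=loc(C);H=cv2.cvtColor(I,cv2.COLOR_BGR2HSV)
    Y=(H[...,0]>14)&(H[...,0]<32)&(H[...,1]>120)&(D>0)&(abs(L[...,0])<30)&(L[...,1]<60)&(L[...,1]>-260)&(L[...,2]<80)&(L[...,2]>30)
    T=L[Y&(L[...,2]>62)]; print(n,"blank top",len(T),"z",np.median(T[:,2]).round(1),"x,y ext",np.percentile(T[:,:2],[2,50,98],axis=0).round(1).tolist()) if Y.any() else print(n,"no blank")
    Hm=(abs(L[...,0])<25)&(L[...,1]>-60)&(L[...,1]<175)&(L[...,2]>74)&(L[...,2]<86)&(I.max(-1)<70)&(D>0); q=L[Hm]; print(" handle",len(q),np.median(q,0).round(1) if len(q) else "")
    for r in search_frame(n,"blank_mark")[:2]:
        u,v=r["point"]; print(" mark",round(r["p"],2),np.round(r["point"],1),loc(onplane(n,u,v,.066 if n=="top" else .067)).round(1))
    cv2.imwrite(f"pics/{sys.argv[1]}{n}.png",I)
E
python3 look.py e
```

```text
tool local 1.3 143.7 0.1481
scene blank top 84 z 66.8 x,y ext [[-6.8, -31.0], [2.5, 2.9], [7.4, 30.6]]
 handle 31 [  3.7 147.7  80.2]
 mark 0.9 [426.4 233.4] [-46.  437.1  67. ]
 mark 0.71 [284.7 173.3] [ 8.5  2.2 67. ]
top blank top 69 z 64.5 x,y ext [[-6.6, -29.9], [-1.8, -9.0], [3.9, 8.8]]
 handle 0 
 mark 0.7 [398.9 235.6] [ 3.3 -8.3 66. ]
 mark 0.69 [233.5 259.4] [-114.8  398.2   66. ]
```

Call:
{"name": "carry_out", "arguments": {"targets": "-0.02 -0.01 0.4 0 0.6;0 0 0.5 0 0.6;0 0 0.5 0 0.6;0 0 0.3 0 0.6;0 0 0.14 0 0.6;0 0 0 0 0.2;0 0 0 0 0.2;0 0 0 0 0.2", "force": 15}}

```text
clock: 24.0
tool_pos: [0.5472, -0.0166, 0.0557]
ee_rot: [0.746, 0.666, 0.001, 0.001]
wrist_force: [-0.2, -0.2, -0.3]
grip_width: 0.366
grasp_force: 0.0
```

Call:
{"name": "carry_out", "arguments": {"targets": "0 0 0 0 0.1;0 0 0 0 0.1;0 0 0 0 0.1;0 0 0 0 0.1;0 0 0 0 0.1"}}

```text
clock: 24.5
tool_pos: [0.5469, -0.0165, 0.0554]
ee_rot: [0.746, 0.666, 0.0, 0.0]
wrist_force: [-1.3, 0.5, 6.9]
grip_width: 0.244
grasp_force: 15.0
```

Call:
{"name": "carry_out", "arguments": {"targets": "-0.08 0 0 0 0.1;-0.16 0 0 0 0.1;-0.2 0 0 0 0.1;-0.2 0 0 0 0.1;-0.2 0 0 0 0.1;-0.2 0 0 0 0.1;-0.2 0 0 0 0.1;-0.2 0 0 0 0.1"}}

```text
clock: 25.3
tool_pos: [0.5388, -0.0881, 0.0555]
ee_rot: [0.746, 0.666, 0.001, 0.0]
wrist_force: [-0.1, 2.3, 6.9]
grip_width: 0.251
grasp_force: 15.0
```

Call:
{"name": "carry_out", "arguments": {"targets": "-0.2 0 0 0 0.1;-0.2 0 0 0 0.1;-0.2 0 0 0 0.1;-0.2 0 0 0 0.1;-0.2 0 0 0 0.1;-0.16 0 0 0 0.1;-0.1 0 0 0 0.1;0 0 0 0 0.1"}}

```text
clock: 26.1
tool_pos: [0.5317, -0.1516, 0.0554]
ee_rot: [0.746, 0.666, 0.0, 0.001]
wrist_force: [0.2, -1.7, 5.4]
grip_width: 0.244
grasp_force: 15.0
```

Call:
{"name": "carry_out", "arguments": {"targets": "-0.1 0 0 0 0.1;0 0 0 0 0.1;0 0 0 0 0.1"}}

```text
clock: 26.4
tool_pos: [0.5312, -0.1562, 0.0555]
ee_rot: [0.746, 0.666, 0.0, 0.001]
wrist_force: [-0.3, -2.4, 5.0]
grip_width: 0.244
grasp_force: 15.0
```

```bash
python3 look.py f; python3 - <<'E'
import cv2
from h import *
I=cv2.imread("pics/fscene.png"); u,v=proj("scene",[.514,-.296,.07])[0].round().astype(int); print(u,v)
cv2.imwrite("pics/F.png",cv2.resize(I[v-22:v+23,u-30:u+30],(800,600),interpolation=cv2.INTER_CUBIC))
E
```

```text
tool local 0.9 0.9 0.0555
scene blank top 35 z 66.9 x,y ext [[-7.2, -171.2], [3.7, -155.4], [11.8, -123.7]]
 handle 61 [-1.2  7.7 80.5]
 mark 0.85 [473.  244.7] [-86.1 536.7  67. ]
 mark 0.62 [251.4 155.4] [  10.5 -141.7   67. ]
top no blank
 handle 0 
 mark 0.97 [191.6 268.2] [-151.4  499.2   66. ]
 mark 0.8 [233.8 259.4] [-114.7  397.4   66. ]
255 153
```

View pics/F.png

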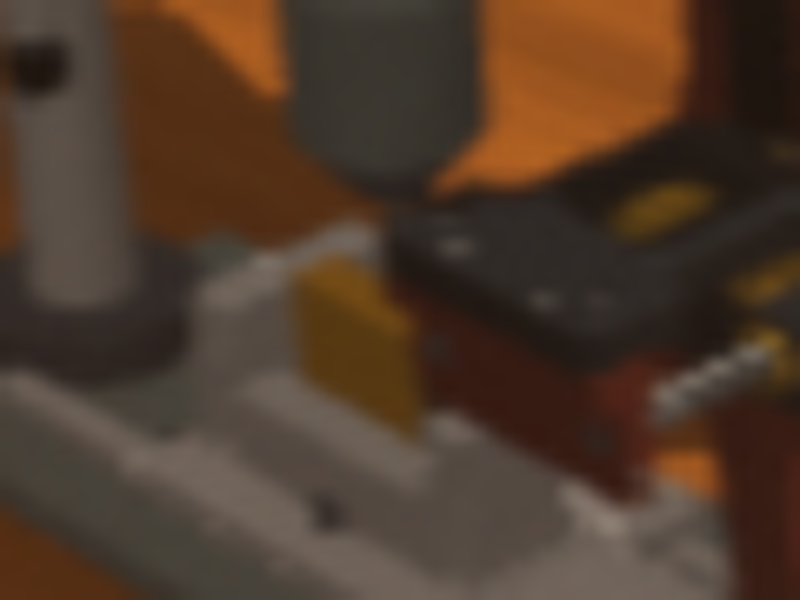

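The gripper hides the bit and mark here. I'll work out the remaining slide from the pre-slide picture "e", where both show.

```bash
python3 - <<'E'
from rel import *
I=np.load("escene.npz")["I"]
a=cv2.resize(I[135:165,235:275],(400,300),interpolation=cv2.INTER_CUBIC); b=cv2.resize(I[155:185,270:310],(400,300),interpolation=cv2.INTER_CUBIC)
cv2.imwrite("pics/E.png",cv2.hconcat([a,b]))
for q in([0,-140,77],[0,14-2.2,67]):
    print(proj("scene",np.r_[o+(q[0]*ex+q[1]*ey)/1000,q[2]/1000]))
G=cv2.cvtColor(I,cv2.COLOR_BGR2GRAY); 
for v in range(143,156): print(v,I[v,250:262].tolist() if 0 else G[v,248:264].tolist())
print(); 
for v in range(163,175): print(v,I[v,280:298,2].tolist())
E
```

```text
[[254.27339405 151.36638428]]
[[289.29163644 173.42278745]]
143 [55, 51, 49, 51, 54, 55, 54, 50, 47, 44, 45, 52, 56, 57, 58, 59]
144 [55, 52, 48, 44, 43, 43, 43, 42, 40, 43, 49, 55, 57, 56, 58, 57]
145 [55, 55, 54, 48, 42, 40, 40, 40, 42, 50, 56, 56, 55, 55, 56, 57]
146 [56, 56, 55, 55, 53, 53, 59, 58, 55, 55, 57, 58, 57, 57, 55, 55]
147 [56, 56, 55, 55, 56, 59, 71, 68, 58, 57, 56, 57, 57, 58, 58, 57]
148 [54, 54, 56, 55, 55, 59, 72, 70, 59, 57, 57, 56, 56, 57, 57, 58]
149 [53, 54, 54, 54, 55, 58, 71, 70, 58, 56, 56, 56, 56, 58, 56, 56]
150 [54, 53, 53, 53, 54, 53, 68, 67, 57, 56, 56, 56, 56, 57, 58, 57]
151 [57, 55, 53, 54, 53, 54, 60, 60, 56, 56, 56, 56, 55, 56, 57, 57]
152 [64, 60, 56, 55, 54, 54, 55, 55, 54, 54, 55, 56, 57, 56, 56, 57]
153 [69, 66, 64, 60, 57, 55, 54, 54, 54, 54, 53, 54, 54, 56, 57, 56]
154 [74, 69, 67, 67, 65, 60, 57, 55, 55, 54, 54, 54, 54, 55, 55, 56]
155 [89, 77, 71, 69, 68, 68, 63, 59, 57, 55, 55, 54, 53, 54, 54, 54]

163 [100, 127, 147, 151, 156, 159, 158, 156, 153, 152, 156, 162, 168, 170, 171, 173, 173, 172]
164 [140, 128, 130, 138, 154, 165, 167, 169, 16
[... 280 characters left out ...]
, 169, 167, 165, 166, 167, 169, 169, 167, 167, 167]
168 [119, 116, 112, 104, 101, 138, 164, 168, 169, 169, 169, 168, 167, 167, 167, 167, 169, 169]
169 [114, 115, 115, 114, 120, 149, 166, 167, 167, 169, 169, 169, 167, 165, 166, 166, 167, 168]
170 [98, 109, 114, 116, 124, 168, 194, 187, 173, 168, 168, 168, 168, 169, 167, 166, 167, 167]
171 [89, 92, 101, 114, 138, 187, 211, 211, 202, 187, 173, 166, 166, 168, 169, 169, 168, 168]
172 [88, 88, 90, 101, 158, 199, 213, 216, 213, 206, 195, 174, 161, 163, 165, 168, 169, 170]
173 [88, 88, 88, 91, 107, 136, 183, 208, 201, 168, 148, 180, 191, 173, 161, 162, 165, 168]
174 [87, 88, 87, 88, 89, 94, 114, 148, 185, 186, 167, 189, 199, 173, 149, 151, 159, 162]
```

View pics/E.png

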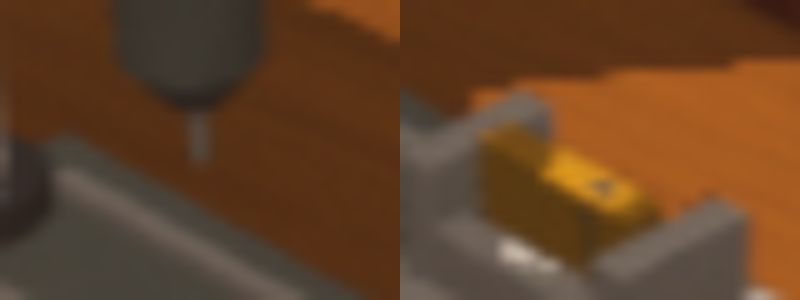

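```bash
python3 - <<'E'
from rel import *
for z in(.066,.067): print("mark",z,loc(onplane("scene",289.85,173.4,z)).round(2))
for z in(.076,.077): print("bit",z,loc(onplane("scene",254.45,151.0,z)).round(2))
def pj(q): return proj("scene",np.r_[o+(q[0]*ex+q[1]*ey)/1000,q[2]/1000])[0]
print("px per mm x,y,z",[(pj(np.array([0,-140,77.])+d)-pj(np.array([0,-140,77.]))).round(3) for d in np.eye(3)])
E
```

```text
mark 0.066 [-2.21 11.63 66.  ]
mark 0.067 [-1.17 12.83 67.  ]
bit 0.076 [  -2.81 -142.74   76.  ]
bit 0.077 [  -1.75 -141.31   77.  ]
px per mm x,y,z [array([-0.264,  0.121]), array([0.216, 0.118]), array([-0.027, -0.296])]
```

Call:
{"name": "carry_out", "arguments": {"targets": "-0.08 0 0 0 0.1;-0.1 0 0 0 0.1;-0.08 0 0 0 0.1;0 0 0 0 0.1;0 0 0 0 0.1"}}

```text
clock: 27.5
tool_pos: [0.5297, -0.1692, 0.0555]
ee_rot: [0.746, 0.666, 0.0, 0.001]
wrist_force: [-0.6, -2.0, 5.5]
grip_width: 0.248
grasp_force: 15.0
```

Call:
{"name": "carry_out", "arguments": {"targets": "0 0 0 0 0.3;0 0 0 0 0.5;0 0 0 0 0.6;0 0 0 0 0.6;0.2 0 0 0 0.6;0.4 0 0 0 0.6;0.5 0 0 0 0.6;0.5 0 0 0 0.6"}}

```text
clock: 28.3
tool_pos: [0.5381, -0.0878, 0.0546]
ee_rot: [0.746, 0.666, -0.0, -0.0]
wrist_force: [-0.0, 0.3, -0.3]
grip_width: 0.599
grasp_force: 0.0
```

Call:
{"name": "carry_out", "arguments": {"targets": "0.5 0 0 0 0.6;0.5 0 0 0 0.6;0.4 0 0 0 0.6;0 0 0 0 0.6"}}

```text
clock: 28.7
tool_pos: [0.5462, -0.017, 0.0547]
ee_rot: [0.745, 0.667, 0.0, -0.0]
wrist_force: [0.2, -0.4, -1.5]
grip_width: 0.6
grasp_force: 0.0
```

```bash
python3 look.py g; python3 - <<'E'
from rel import *
I=np.load("gscene.npz")["I"]
cv2.imwrite("pics/G.png",cv2.resize(I[135:175,230:283],(795,600),interpolation=cv2.INTER_CUBIC))
G=cv2.cvtColor(I,cv2.COLOR_BGR2GRAY)
for v in range(143,162): print(v,G[v,248:264].tolist())
E
```

```text
tool local 0.3 140.9 0.0547
scene blank top 72 z 66.5 x,y ext [[-7.4, -184.4], [2.4, -151.3], [8.1, -122.4]]
 handle 34 [ 1.6 -7.1 80.4]
 mark 0.7 [425.6 233.2] [-45.3 435.3  67. ]
 mark 0.58 [474.9 244.4] [-90.1 539.3  67. ]
top blank top 11 z 64.4 x,y ext [[-6.6, -129.5], [-3.5, -126.8], [1.5, -123.7]]
 handle 50 [-0.9 -8.2 78.7]
 mark 0.73 [233.8 261.3] [-119.4  396.6   66. ]
 mark 0.59 [194.6 268.6] [-151.3  491.5   66. ]
143 [55, 51, 50, 52, 54, 55, 53, 51, 47, 48, 62, 86, 102, 108, 110, 110]
144 [55, 51, 47, 45, 43, 43, 43, 41, 42, 54, 79, 98, 104, 104, 106, 107]
145 [58, 56, 55, 48, 43, 41, 40, 39, 42, 54, 65, 86, 100, 102, 103, 104]
146 [98, 86, 71, 59, 53, 53, 59, 59, 55, 55, 59, 66, 88, 100, 100, 101]
147 [104, 102, 101, 82, 58, 59, 70, 68, 58, 56, 57, 58, 64, 70, 79, 93]
148 [94, 87, 83, 70, 57, 59, 71, 70, 59, 56, 56, 56, 56, 57, 60, 66]
149 [83, 80, 77, 69, 58, 57, 70, 69, 59, 56, 56, 57, 57, 57, 57, 57]
150 [81, 80, 78, 68, 57, 54, 67, 66, 56, 56, 56, 56, 57, 57, 57, 57]
151 [80, 80, 80, 77, 70, 61, 63, 60, 56, 55, 56, 55, 55, 56, 56, 57]
152 [71, 77, 79, 80, 80, 79, 72, 59, 55, 54, 54, 55, 56, 56, 57, 57]
153 [63, 66, 71, 78, 79, 80, 73, 65, 60, 57, 55, 54, 55, 55, 56, 57]
154 [61, 62, 63, 67, 74, 74, 63, 55, 65, 71, 65, 58, 56, 54, 54, 55]
155 [61, 61, 61, 61, 61, 61, 68, 74, 78, 79, 77, 72, 63, 56, 56, 61]
156 [60, 60, 61, 61, 60, 56, 59, 69, 77, 79, 78, 72, 64, 62, 71, 87]
157 [62, 61, 61, 60, 61, 55, 57, 62, 64, 65, 66, 67, 74, 88, 96, 101]
158 [62, 62, 61, 61, 60, 56, 57, 60, 61, 65, 74, 88, 97, 100, 102, 102]
159 [69, 63, 62, 61, 60, 58, 60, 58, 69, 87, 97, 101, 102, 101, 96, 86]
160 [89, 77, 68, 63, 62, 68, 76, 86, 95, 100, 102, 101, 95, 85, 79, 78]
161 [98, 95, 88, 76, 66, 73, 88, 97, 101, 101, 94, 82, 78, 78, 77, 76]
```

View pics/G.png

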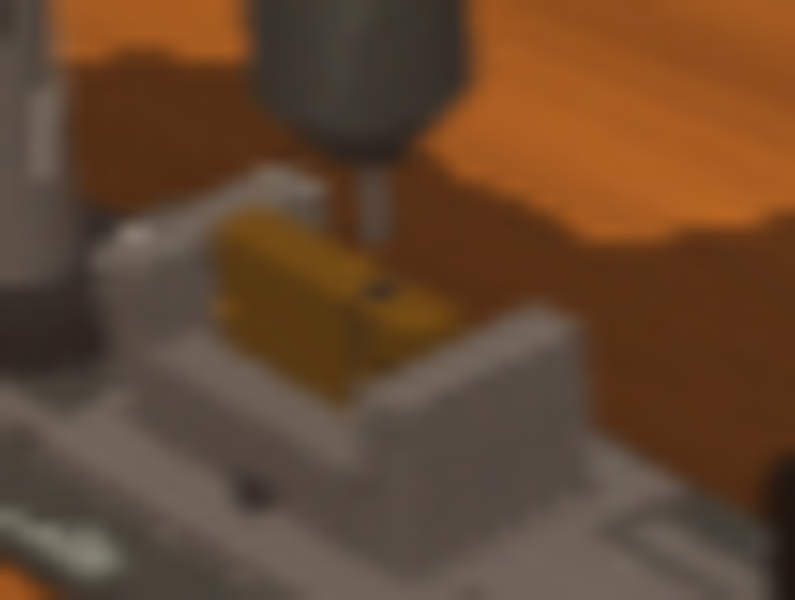

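The blank is seated in the jig. The mark is at crop (380,290), directly below the bit tip at (372,243), which puts it within about 0.5 mm along the slide. The gripper is open and clear, so I'll hand the job in.

```bash
python3 -c "
from station import *
print(get_state()['wrist_force']); print(job_done())"
```

```text
[ 0.08702439  0.10499173 -0.03443148]
the job is handed in; nothing more can be done
None
```

I stood the brass blank in the jig slot, marked edge up and down on the slot floor, then slid the jig until the punch mark was under the bit tip (within about 0.5 mm along the slide by camera), and handed it in at about 29 s; the verdict was not shown.

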